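Square a gusset into the setting nest and draw the gauge arm to its mark

ROBOT

A 6-joint arm with a two-finger parallel gripper is mounted at the origin on the work surface. World frame = base frame: x ahead of the robot, y to its left, z up, the work surface at z = 0. Lengths are in m, angles in rad, forces in N, time in s.
With the tool pointing down it reaches from about 0.2 to 0.875 m from the base axis. Payload 3.4 kg.
Tool frame: the origin (TCP) lies on the centre line of the jaws, within the pads' length; the fingertips stand 17 mm ahead of it and the grasp point (between the pads) lies 2 mm behind it; z points along the fingers, y is the line along which they close (so a half turn about z gives the same grasp; the last joint's range is limited). The gripper opens to 94 mm and grips with 3 to 60 N. Pads are 16 mm wide; open, the fingers measure 119 mm over their backs; the gripper's body (75 mm by 177 mm) begins 78 mm behind the grasp point.
Start: joints at [0.994, 0.276, 1.505, -0, 1.361, -0.121], TCP at [0.253, 0.516, 0.191] pointing down, gripper open.
Joint ranges: [-2.89, 2.89], [-0.75, 2.08], [0.22, 2.7], [-1.18, 4.32], [0.11, 2.71], [-2.7, 2.7]. Speed limits (rad/s): [2.57, 2.57, 3.14, 3.14, 3.14, 3.14].

INTERFACE

Orientations are given as a unit quaternion [w, x, y, z].
In Python, from station import robot, viewer, job_done gives the robot as it stands.
- The arm moves only by the shell command python3 -m creep 'ROWS' [FORCE]. ROWS is JSON, a list of rows, each an object with "linear": the shift along the tool's x, y, z in mm, a list of three; "turn": the turn, a rotation vector about the tool's x, y, z in degrees, a list of three; "hand": the finger opening in mm, from 0 to 94. A call has 1 to 12 rows; each row is the pose to reach, as a shift and turn from the pose commanded when the call began, along the tool's axes at that moment; what a row does not reach only later rows make up. A row lasts 1/8 s, in which the tool goes at most 62.5 mm and 10.7 degrees, less where a joint would pass 70% of its speed; a pose out of reach is approached as far as the arm can. A call with a gripper value outside its range is refused whole. The fingers move at their own pace and stop on an object; FORCE is the grip in N (left out, the last holds). Time passes only in rows, so rows that repeat a pose let the fingers close. It gives the time, the measured TCP pose, the force, the opening and the grip force at its end, in the units of the state.
- robot.state(): the state, without advancing time (a new reading comes with each control period).
- viewer.snapshot(name): name is "side" or "top" or "wrist"; returns the picture (400x640x3 uint8, blue, green, red); there is no depth.
- viewer.camera_model(name): a dict with "camera_matrix" (3x3 intrinsics, pixels), "T" (4x4, takes a point from camera to world coordinates). Camera axes: x right, y down, z forward; pixel columns grow to the right and rows downward; lengths in m; the calibration is good to about 2 mm. A picture is of the moment at which its call begins: read the wrist's pose just before it. camera_model takes no time and is no camera call; for the wrist camera it gives the pose at the moment of the call.
- job_done(): hands the job in; it is judged then, once.
The state is a dict: "clock": time; "joint_pos": joint angles; "joint_velocities": joint speeds; "effort": joint torques, N m; "eef_pos": TCP position; "ee_rot": TCP orientation; "ft_force": force on the tool from outside, world axes, zero at the start; "wrist_torque": the same for the moment, N m; "opening": opening from 0.0 (shut) to 1.0 (fully open); "grasp_force": force on a finger pad.
Only numpy, scipy, OpenCV 4.12 (cv2) and the standard library are available. Lean on these libraries where they do the work, as an engineer would, in place of code of your own. Each camera call takes 0.05 s, during which the arm holds its last target. There are 200 camera calls.

TASK

Push the clipped-corner gusset plate square and flush into the fence corner of the setting nest, its whole corner against both fences. Then squeeze the lock button on the gauge arm's handle to release the arm, draw it out until its pointer stands at the one long, broad graduation on the fence (50 mm), and finish holding it there, still squeezed, with the plate still flush. Leave the threaded insert, the ball-lock pin and the anvil where they are.

Things in the scene. Friction and masses are not known exactly. Their poses are not given: they have to be found in the camera images.
- nest: Setting nest, fixed on the bench, level. Dark steel base plate, in its frame (mm) x -120..120, y -130..140, top at z 10; origin on the bench surface. Two aluminium fences on it, tops at z 22: far fence along y (fills x 85..110, y -130..70), side fence along x (fills y 45..57, x -60..85).
- nest_corner (a point): Square inside corner of the two fences, at nest (85, 45) mm, on the base's top (10 mm above the bench). The plate belongs on its -x, -y side. Axes as the nest's.
- long_mark (a point): Middle of the long broad 50 mm graduation on top of the far fence, nest (98, -30, 22) mm. Dark graduations run every 10 mm from nest y 20 (zero) to y -60; this one is twice as long (22 mm) and twice as broad as the others.
- housing_front (a point): Top of the front face of the grey gauge housing behind the side fence, nest (40, 62, 60) mm; the housing fills nest x 24..56, y 62..135. A steel lock keeper post stands at its front: x 60..70, y 62..68, top at z 56. The gauge arm comes out here towards -y, 23 mm and more above the bench, so the plate (top at 18 mm) passes under it.
- gusset: Matte grey titanium gusset, loose on the nest, 110 (x) x 100 (y) x 8 mm, about 0.33 kg, slides easily (friction 0.3); corner (-x,-y) clipped at 45 degrees over 35 mm. Origin: centre of the full rectangle, underside. Edges: x=-55 (y -15..50), y=-50 (x -20..55), x=55, y=50. Seated: axes along the nest's, origin at nest (30, -5, 10) mm. Starts 10 to 55 mm short of both fences, yaw +-0.2.
- gusset_corner (a point): The plate's square corner (+x, +y), diagonal to the clipped one, at its underside, (55, 50) mm from the plate's origin: the corner that goes into the fence corner.
- handle: Black upright handle block on the free end of the gauge arm: 22 (x) x 24 (y) x 48 mm tall, axes as the nest's; origin at the centre of its underside, 24 mm above the bench (top at 72 mm). Home at nest (40, 20) mm. The arm (12 mm wide, top at 34 mm) runs from its foot to +y into the housing; a thin pointer at its foot reaches 56 mm towards +x over the far fence.
- handle_grip (a point): Grip point on the handle, 54 mm above the bench at the button's mid height, midway between button face and the far (-x) face when pressed. Grip from above, fingers closing along the nest's x, one on the button, one on the -x face: 30 mm wide before, 25 mm with the button fully in. About 20 N of grip is right.
- gauge (a joint): How far the arm is drawn out, m: 0 home, grows as the handle moves along the nest's -y, to 0.080; the pointer's reading on the scale. A spring draws it home with 1 to 2.6 N. Locked at home (2 mm play) unless the button is pressed in over about 3.5 mm; pulling alone does not free it. Let go outside, it slides back until the lock meets the keeper.
- button (a joint): Steel lock button, 18 mm wide, 20 mm tall, proud by 8 mm on the handle's +x face, m: 0 out, 0.005 fully pressed in (towards the nest's -x). It takes 6.3 N fully in, springs out when released and rides with the handle.
- insert: Bystander: bronze threaded insert standing on the bench, 22 mm across, 25 mm tall; origin under its centre.
- lock_pin: Bystander: ball-lock pin lying on the bench, 88 mm long along its x, 18 mm tall, with a 50 mm wide red handle at -x; origin on the bench at the root of the shank.
- anvil: Bystander: polished steel press anvil standing on the bench, 60 mm across, 34 mm tall; origin under its centre.
Things that resemble listed ones, but are neither listed nor needed, are in the scene too. There is more than one size of the gusset; the job needs the smallest.

How it is judged:
By the outcome, as a careful person would: the job done as asked, in the order asked, and still so for the second after the job is handed in, while the arm keeps its last pose, push and grip.
It also fails if it takes over 69 s, if anything falls off the work surface, if the arm or the gripper's body presses on something with over 40 N, if the wrist force passes 120 N, or if a joint passes its speed limit or range.

## Working session

There is one attempt and no reset: what is moved stays moved. The work goes in short steps, Python scripts to look and compute and a shell command to move; the robot and the scene stay as the last step left them, time stands still between calls to the robot, and variables do not carry over. Pictures are saved under pics/ and viewed, at most 10 in all, crops included, and the job is handed in when it is done.

```bash
mkdir -p pics; python3 - <<'E'
from station import robot, viewer
import cv2,numpy as np
for n in("top","side"):
    m=viewer.camera_model(n); im=viewer.snapshot(n); cv2.imwrite(f"pics/{n}0.png",im)
    print(n,np.round(m["camera_matrix"],1).tolist(),np.round(m["T"],4).tolist())
s=robot.state();print(s["clock"],s["eef_pos"],s["ee_rot"],s["ft_force"])
E
```

```text
top [[370.8, 0.0, 322.8], [0.0, 370.8, 200.3], [0.0, 0.0, 1.0]] [[-0.0244, -0.9949, 0.0974, 0.4484], [-0.9985, 0.029, 0.0463, -0.0043], [-0.0489, -0.0961, -0.9942, 0.8826], [0.0, 0.0, 0.0, 1.0]]
side [[482.2, 0.0, 314.1], [0.0, 482.2, 193.5], [0.0, 0.0, 1.0]] [[0.6791, -0.5178, 0.5203, 0.003], [-0.734, -0.4816, 0.4789, -0.4867], [0.0026, -0.7071, -0.7071, 0.798], [0.0, 0.0, 0.0, 1.0]]
0.1 [0.25285105 0.51587789 0.19031919] [-2.53096753e-04  2.25942550e-01  9.74140320e-01 -7.32197177e-04] [ 0.29415005  0.15601752 -0.40064123]
```

View pics/top0.png

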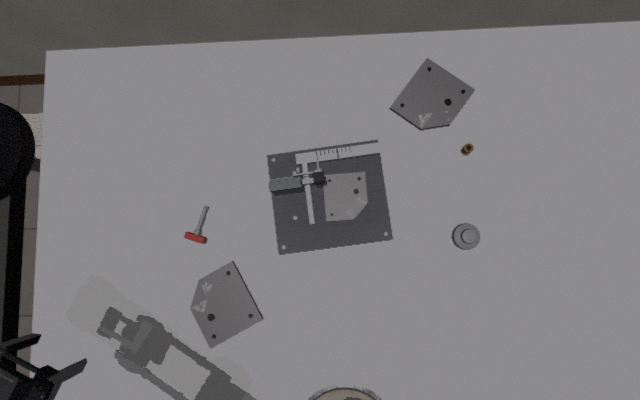

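View pics/side0.png

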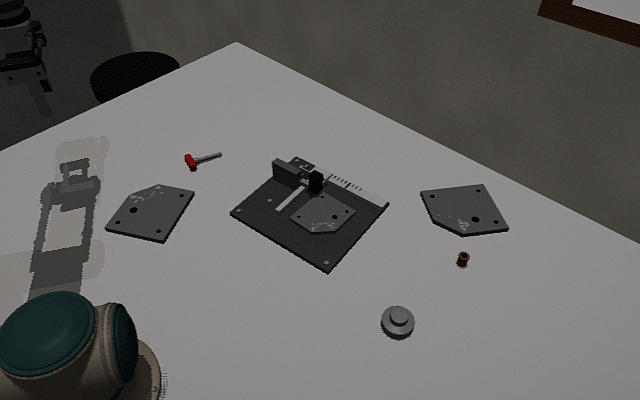

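The top view shows the nest's dark base plate at about (268-392, 150-254). The far fence is at the top and the side fence is the light strip at (308, 190). The small gusset lies at (345, 195) and the handle at (319, 178). The two larger plates lie outside the nest. Next I'll zoom in.

```bash
python3 - <<'E'
import cv2
a=cv2.imread("pics/top0.png")[135:260,255:405]
cv2.imwrite("pics/topc.png",cv2.resize(cv2.convertScaleAbs(a,alpha=1.5),None,fx=5,fy=4.8,interpolation=cv2.INTER_CUBIC)[:600])
b=cv2.imread("pics/side0.png")[145:275,225:395]
cv2.imwrite("pics/sidec.png",cv2.resize(cv2.convertScaleAbs(b,alpha=1.5),None,fx=4.5,fy=4.5,interpolation=cv2.INTER_CUBIC))
E
```

```text
(no output)
```

View pics/topc.png

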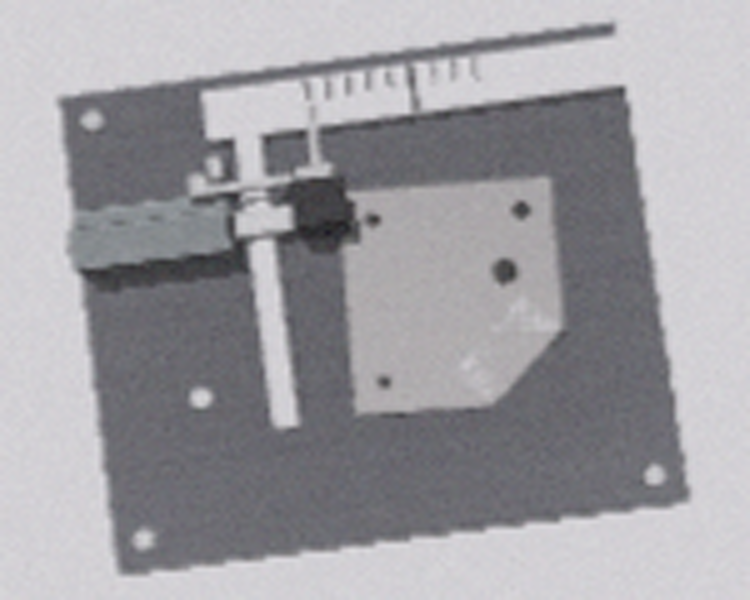

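View pics/sidec.png

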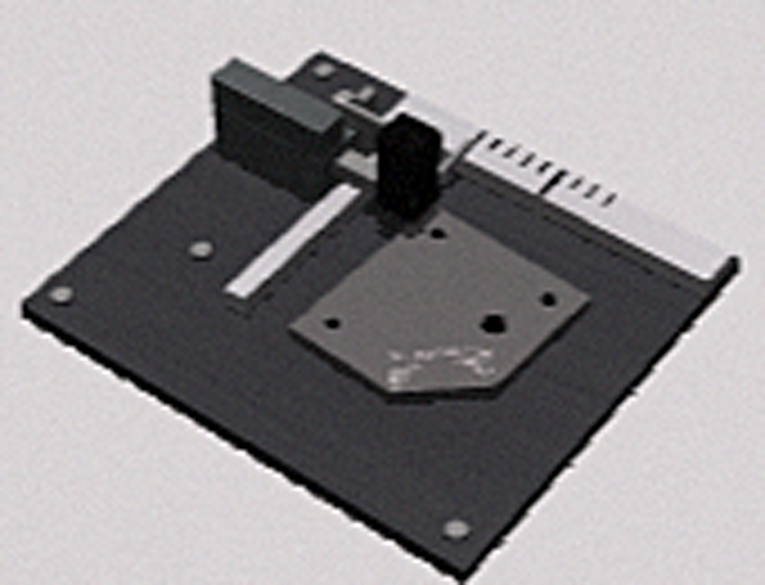

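The crops show the plate's left edge running from (345, 230) to (357, 413) in the top crop, with the clip at (492, 405)-(563, 328). The base corners are at (60, 98), (120, 573) and (688, 500). In the side crop the base corners are at (25, 303), (465, 567) and (320, 53). I'll fit both poses from these points across the two views.

```bash
cat > h.py <<'E'
import numpy as np
from scipy.optimize import least_squares
from scipy.spatial.transform import Rotation as R
from station import robot, viewer
def proj(m,P):
    T=np.linalg.inv(m["T"]);p=(np.asarray(P)@T[:3,:3].T+T[:3,3])@np.asarray(m["camera_matrix"]).T
    return p[:,:2]/p[:,2:]
def place(q,L):
    c,s=np.cos(q[2]),np.sin(q[2]);L=np.asarray(L,float)/1000
    return np.c_[q[0]+c*L[:,0]-s*L[:,1],q[1]+s*L[:,0]+c*L[:,1],L[:,2]]
def fit(sets,q0):
    """sets: (camera model, local pts mm, pixels)"""
    f=lambda q:np.concatenate([(proj(m,place(q,L))-px).ravel() for m,L,px in sets])
    r=least_squares(f,q0,loss="soft_l1");return r.x,r.fun.reshape(-1,2)
def totool(d,s=None):
    s=s or robot.state();q=s["ee_rot"];return R.from_quat([q[1],q[2],q[3],q[0]]).inv().apply(d)*1000
def pose(s=None):
    s=s or robot.state();r=R.from_quat(np.roll(s["ee_rot"],-1)).as_matrix()
    return f't={s["clock"]:.2f}',np.round(s["eef_pos"]*1000,1),"yaxis yaw",round(np.degrees(np.arctan2(r[1,1],r[0,1])),2),"z",r[:,2].round(3),"F",s["ft_force"].round(1),"op",round(s["opening"]*94,1),s["grasp_force"]
E
python3 - <<'E'
from h import *
t,s=viewer.camera_model("top"),viewer.camera_model("side")
tp=lambda *a:np.array(a)/[5,4.8]+[255,135]
sp=lambda *a:np.array(a)/[4.5,4.5]+[225,145]
N=[(t,[(120,140,10),(-120,140,10),(-120,-130,10),(-60,57,22),(-60,45,22),(85,-130,22)],tp((60,98),(120,573),(688,500),(272,428),(299,427),(625,89))),
   (s,[(120,140,10),(-120,140,10),(-120,-130,10),(-60,57,22),(-60,45,22)],sp((320,53),(25,303),(465,567),(225,290),(245,297)))]
q,f=fit(N,[.45,0,.0]);print("nest",q[:2]*1000,np.degrees(q[2]),f.round(1).tolist())
G=[(t,[(55,-50,18),(-55,50,18),(-20,-50,18),(-55,-15,18)],tp((551,178),(357,414),(563,328),(493,406))[[0,1,2,3]]),
   (s,[(55,-50,18),(-55,50,18),(-55,-15,18),(-20,-50,18)],sp((590,298),(290,325),(390,388),(495,383)))]
g,f=fit(G,[.45,0,.0]);print("gusset",g[:2]*1000,np.degrees(g[2]),f.round(1).tolist())
d=g[:2]-q[:2];c,si=np.cos(q[2]),np.sin(q[2])
print("gusset in nest",(c*d[0]+si*d[1])*1000,(-si*d[0]+c*d[1])*1000)
np.save("nest.npy",q);np.save("gus.npy",g)
print("clip mid",place(g,[(-37.5,-32.5,0)]),"seated clip",place(q,[(-7.5,-37.5,0)]),"grip",place(q,[(41.5,20,54)]))
print(*pose())
E
```

```text
nest [544.05937123  17.55222344] 6.137998889035504 [[-0.5, -0.7], [-0.7, -0.2], [0.4, -0.1], [0.2, -0.2], [-0.1, -0.7], [0.6, -1.5], [-0.2, -0.5], [-1.5, 0.4], [-0.2, 1.7], [-0.1, 0.2], [-0.4, 1.0]]
gusset [541.66565278 -17.1923124 ] 2.275741644341512 [[-0.2, -0.8], [-0.8, -0.4], [-0.2, -0.3], [-0.1, -0.6], [0.1, 0.4], [-0.5, 0.6], [-0.0, 1.4], [-0.1, 1.2]]
gusset in nest -6.095003189401809 -34.289409363661576
clip mid [[ 0.50548576 -0.05115576  0.        ]] seated clip [[ 0.540612   -0.02053472  0.        ]] grip [[0.58318299 0.04187489 0.054     ]]
t=0.10 [252.9 515.9 190.3] yaxis yaw 63.88 z [-0.001 -0.001 -1.   ] F [ 0.3  0.2 -0.4] op 94.0 0.0
```

```bash
python3 - <<'E'
from h import *
p=robot.state()["eef_pos"]
print(totool(np.array([.4885,-.0696,.100])-p))
E
```

```text
[-469.33108333 -421.82829393   90.89315051]
```

```bash
python3 -m creep '[{"linear":[-40,-36,8],"turn":[0,0,10],"hand":40},{"linear":[-80,-72,16],"turn":[0,0,20],"hand":16},{"linear":[-120,-108,24],"turn":[0,0,30],"hand":16},{"linear":[-160,-144,32],"turn":[0,0,40],"hand":16},{"linear":[-200,-180,40],"turn":[0,0,50],"hand":16},{"linear":[-240,-216,48],"turn":[0,0,60],"hand":16},{"linear":[-280,-252,56],"turn":[0,0,70],"hand":16},{"linear":[-320,-288,64],"turn":[0,0,80],"hand":16},{"linear":[-360,-324,72],"turn":[0,0,90],"hand":16},{"linear":[-400,-360,80],"turn":[0,0,98],"hand":16},{"linear":[-440,-396,86],"turn":[0,0,106.6],"hand":16},{"linear":[-469,-422,91],"turn":[0,0,106.6],"hand":16}]' && python3 - <<'E'
from h import *
print(*pose()); p=robot.state()["eef_pos"]
print(totool(np.array([.4885,-.0696,.031])-p))
import cv2
m=viewer.camera_model("wrist");cv2.imwrite("pics/w1.png",viewer.snapshot("wrist"))
print(m["camera_matrix"],m["T"].round(4).tolist())
E
```

```text
clock: 1.6
eef_pos: [0.4889, -0.0712, 0.0995]
ee_rot: [-0.0, 0.917, 0.4, -0.0]
ft_force: [0.7, -0.1, 1.1]
opening: 0.168
grasp_force: 0.0
t=1.60 [488.9 -71.2  99.5] yaxis yaw -42.85 z [-0.  0. -1.] F [ 0.7 -0.1  1.1] op 15.8 0.0
[ 0.89782091 -1.39554115 68.50845268]
[[307.5806388    0.         320.89492453]
 [  0.         307.5806388  198.10577257]
 [  0.           0.           1.        ]] [[0.7332, -0.6575, -0.1737, 0.5391], [-0.6801, -0.7089, -0.187, -0.0179], [-0.0002, 0.2552, -0.9669, 0.2929], [0.0, 0.0, 0.0, 1.0]]
```

View pics/w1.png

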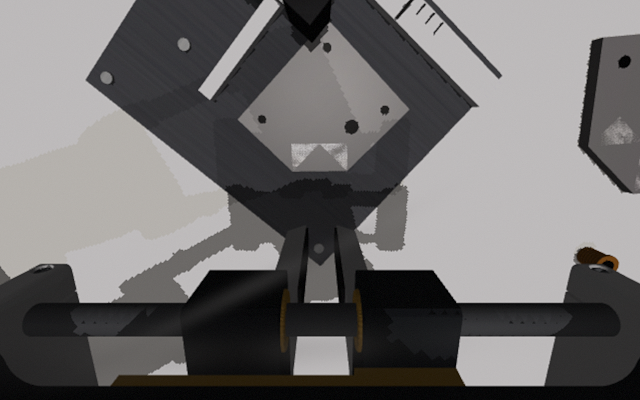

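The wrist view shows the fingers behind the plate's clip. Plate corners are at (237, 122), (293, 170), (349, 170) and (409, 107). The base's left corner is at (86, 79) and its near corner at (320, 265). I'll check the fit against this closer view, then push.

```bash
python3 - <<'E'
from h import *
m=viewer.camera_model("wrist");q0,g0=np.load("nest.npy"),np.load("gus.npy")
q,f=fit([(m,[(-120,140,10),(-120,-130,10),(-60,57,22),(-60,45,22)],np.array([(86,79),(320,265),(197,93),(212,101)]))],q0)
print(q,np.degrees(q[2]),f.round(1).tolist())
g,f=fit([(m,[(-55,50,18),(-55,-15,18),(-20,-50,18),(55,-50,18)],np.array([(237,121),(292,170.5),(350,170.5),(410,107)]))],g0)
print(g,np.degrees(g[2]),f.round(1).tolist())
np.save("nest1.npy",q)
for n in(q0,q):print("seated clip",place(n,[(-7.5,-37.5,0)]),place(n,[(41.5,20,54)]))
print("clip",place(g,[(-37.5,-32.5,0)]))
E
```

```text
[0.54724413 0.01068029 0.09737382] 5.579108917721261 [[-1.0, 0.5], [0.3, 3.3], [2.7, -2.1], [-0.6, -0.1]]
[ 0.54474817 -0.02172176  0.06573977] 3.7666115842269665 [[0.4, -0.4], [1.3, 1.1], [-1.8, -0.5], [-0.3, -0.0]]
seated clip [[ 0.540612   -0.02053472  0.        ]] [[0.58318299 0.04187489 0.054     ]]
seated clip [[ 0.54342541 -0.02737122  0.        ]] [[0.58660314 0.03462018 0.054     ]]
clip [[ 0.50946418 -0.05661503  0.        ]]
```

```bash
python3 -m creep '[{"linear":[0,0,35],"turn":[0,0,0],"hand":16},{"linear":[0.5,0,69],"turn":[0,0,0],"hand":16},{"linear":[0.5,0,69],"turn":[0,0,0],"hand":16}]'
```

```text
clock: 2.02
eef_pos: [0.4862, -0.0678, 0.0289]
ee_rot: [-0.002, 0.916, 0.401, -0.002]
ft_force: [-0.3, -0.2, 0.6]
opening: 0.171
grasp_force: 0.0
```

```bash
python3 -m creep '[{"linear":[6,5,0],"turn":[0,0,0],"hand":16},{"linear":[12,5,0],"turn":[0,0,0],"hand":16},{"linear":[16,5,0],"turn":[0,0,0],"hand":16},{"linear":[20,5,0],"turn":[0,0,-0.5],"hand":16},{"linear":[24,6,0],"turn":[0,0,-1],"hand":16},{"linear":[28,6,0],"turn":[0,0,-1.5],"hand":16},{"linear":[32,7,0],"turn":[0,0,-2],"hand":16},{"linear":[36,7,0],"turn":[0,0,-2.5],"hand":16},{"linear":[40,8,0],"turn":[0,0,-3],"hand":16},{"linear":[44,8,0],"turn":[0,0,-3.5],"hand":16},{"linear":[47,9,0],"turn":[0,0,-4],"hand":16},{"linear":[47,9,0],"turn":[0,0,-4],"hand":16}]' && python3 - <<'E'
from h import *
import cv2
print(*pose())
m=viewer.camera_model("wrist");a=viewer.snapshot("wrist");b=viewer.snapshot("top");np.save("wm.npy",m["T"])
cv2.imwrite("pics/c2.png",np.vstack([cv2.resize(a[0:230,60:500],None,fx=1.36,fy=1.36),cv2.resize(b[140:250,265:400],(600,285),interpolation=cv2.INTER_CUBIC)[:, :598]]) )
E
```

```text
clock: 3.52
eef_pos: [0.5276, -0.0401, 0.0311]
ee_rot: [0.0, 0.901, 0.433, 0.0]
ft_force: [0.1, -0.6, 0.2]
opening: 0.172
grasp_force: 0.0
t=3.52 [527.6 -40.1  31.1] yaxis yaw -38.69 z [ 0.  0. -1.] F [ 0.1 -0.6  0.2] op 16.1 0.0
```

View pics/c2.png

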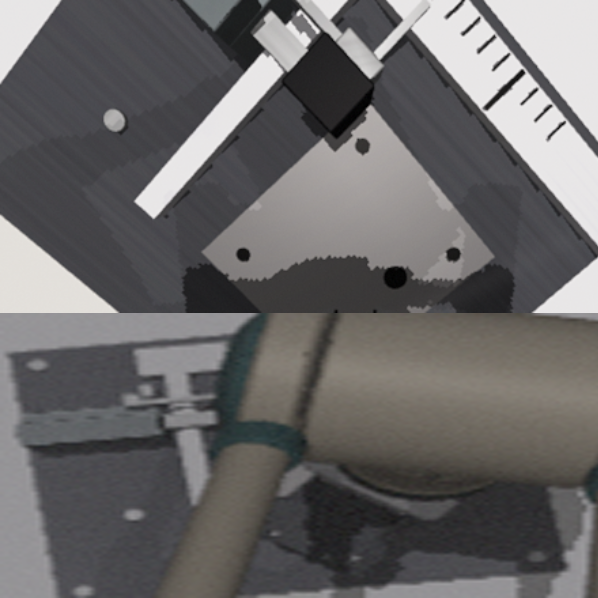

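The wrist crop (scale 1.36, offset 60) shows the plate nearly parallel to the fences. Its corners are at (202, 248) and (495, 262), the side fence's end corner is at (155, 217), and the far fence edge runs through (598, 250). I'll compute the remaining gaps.

```bash
python3 - <<'E'
from h import *
m=viewer.camera_model("wrist");K=np.array(m["camera_matrix"]);T=m["T"]
def ray(c,z):
    u=np.array(c)/1.36+[60,0];d=T[:3,:3]@np.linalg.solve(K,[*u,1]);return T[:2,3]+d[:2]*(z-T[2,3])/d[2]
n=lambda p:(lambda a:(np.round(a,1)))(p*1000)
A=ray((202,248),.018);B=ray((495,262),.018);E=ray((155,217),.022);E2=ray((272,93),.022);F1=ray((440,78),.022);F2=ray((580,232),.022)
for k in"A B E E2 F1 F2".split():print(k,n(globals()[k]))
ang=lambda p,q:np.degrees(np.arctan2(*(q-p)[::-1]))
print("side fence ang",ang(E,E2),"far",ang(F2,F1)-90)
import math
y=math.radians((ang(E,E2)+ang(F2,F1)-90)/2);ux=np.array([math.cos(y),math.sin(y)]);uy=np.array([-ux[1],ux[0]])
print("yaw",math.degrees(y),"gap y",(E-A)@uy*1000,"gap x",(F2-B)@ux*1000,"A-B in nest",(B-A)@ux*1000,(A-B)@uy*1000)
E
```

```text
A [486.2  30.9]
B [597.3 -67.4]
E [480.8  55.9]
E2 [562.2  62.3]
F1 [624.9  20.1]
F2 [637.7 -79.2]
side fence ang 4.507472860417792 far 7.336272456772974
yaw 5.921872658595383 gap y 25.4505271916511 gap x 38.97198494443783 A-B in nest 100.35394874951763 109.25281463405211
```

The numbers say the plate hasn't moved, so I need to look at the fingertips.

```bash
python3 - <<'E'
from h import *
import cv2
a=viewer.snapshot("wrist");b=viewer.snapshot("side")
cv2.imwrite("pics/c3.png",np.vstack([cv2.convertScaleAbs(a[110:370,160:500],alpha=1.6)[:, :],cv2.resize(cv2.convertScaleAbs(b[145:275,225:395],alpha=1.5),(340,260),interpolation=cv2.INTER_CUBIC)]))
m=viewer.camera_model("wrist");print(proj(m,[robot.state()["eef_pos"]+[0,0,-.017]]))
E
```

```text
[[320.31824706 221.6998985 ]]
```

View pics/c3.png

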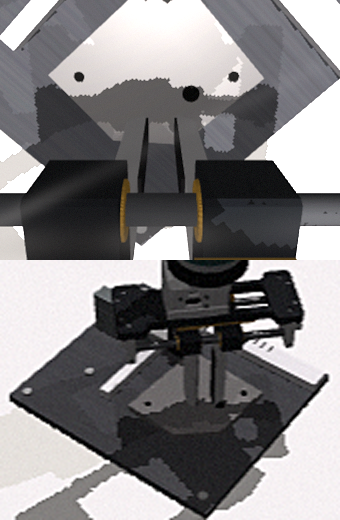

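```bash
python3 - <<'E'
from h import *
m=viewer.camera_model("side");p=robot.state()["eef_pos"]
w=viewer.camera_model("wrist")
print("tips in side crop",[((proj(m,[p+[0,0,-z]])-[225,145])*2+[0,260]).round().tolist() for z in(.017,.012,.007)])
print("in wrist crop",[(proj(w,[p+[0,0,-z]])-[160,110]).round().tolist() for z in(.017,.012,.007)])
E
python3 -m creep '[{"linear":[0,0,1],"turn":[0,0,0],"hand":16},{"linear":[0,0,2],"turn":[0,0,0],"hand":16}]'
```

```text
tips in side crop [[[202.0, 420.0]], [[203.0, 417.0]], [[203.0, 414.0]]]
in wrist crop [[[160.0, 112.0]], [[160.0, 114.0]], [[160.0, 116.0]]]
clock: 3.98
eef_pos: [0.5273, -0.0403, 0.029]
ee_rot: [-0.0, 0.902, 0.433, 0.0]
ft_force: [0.1, 0.4, 0.1]
opening: 0.17
grasp_force: 0.0
```

```bash
python3 -m creep '[{"linear":[-5,0,-5],"turn":[0,0,0],"hand":16},{"linear":[-20,0,-35],"turn":[0,0,0],"hand":16},{"linear":[-47,0,-71],"turn":[0,0,0],"hand":16},{"linear":[-47,0,-71],"turn":[0,0,0],"hand":16},{"linear":[-47,0,-71],"turn":[0,0,0],"hand":16}]' >/dev/null && python3 - <<'E'
from h import *
import cv2
print(*pose())
m=viewer.camera_model("wrist");a=viewer.snapshot("wrist");cv2.imwrite("pics/w4.png",a);np.save("wm.npy",m["T"])
b=cv2.imread("pics/w1.png")
for im in(b,a):
    g=cv2.medianBlur(cv2.cvtColor(im,cv2.COLOR_BGR2GRAY),5)
    print(g[100:175:10,330].tolist(),g[60,60],g[140:180:10,230].tolist())
cv2.imwrite("pics/w4v.png",cv2.resize(a[0:270,60:500],(792,486)))
E
```

```text
t=4.60 [497.7 -76.8  99.9] yaxis yaw -38.75 z [ 0.  0. -1.] F [-0.4 -0.3 -0.6] op 16.0 0.0
[130, 129, 127, 124, 121, 148, 114, 100] 187 [50, 50, 50, 49]
[131, 129, 127, 125, 121, 135, 145, 111] 187 [50, 49, 50, 49]
```

View pics/w4v.png

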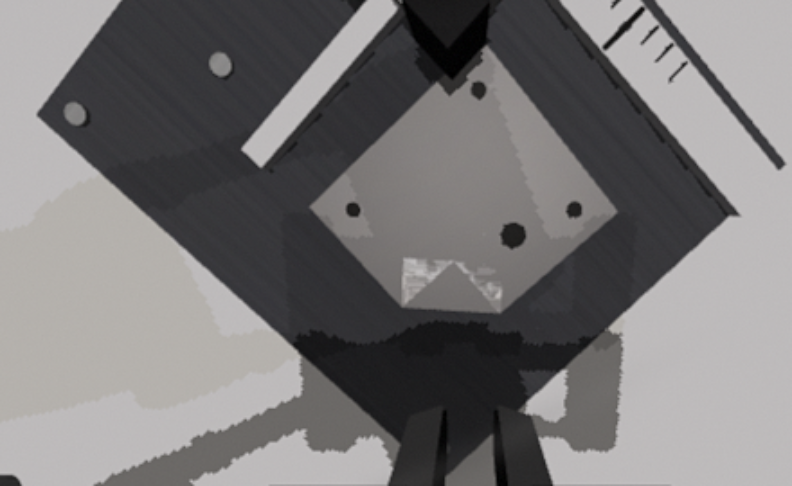

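The picture (scale 1.8, offset 60) shows the plate clearly. Its corners are A (309, 207), clip (401, 306)-(500, 313) and B (617, 210). The side fence end is at (242, 150)/(262, 168) and the base's left corner at (38, 115). I'll refit.

```bash
python3 - <<'E'
from h import *
m=viewer.camera_model("wrist");q0,g0=np.load("nest.npy"),np.load("gus.npy")
c=lambda *a:np.array(a)/1.8+[60,0]
q,f=fit([(m,[(-120,140,10),(-60,57,22),(-60,45,22),(85,-130,22),(98,-30,22)],c((38,115),(242,150),(262,168),(738,214),(624,27)))],q0)
print(q,np.degrees(q[2]),f.round(1).tolist())
g,f=fit([(m,[(-55,50,18),(-55,-15,18),(-20,-50,18),(55,-50,18)],c((309,207),(401,306),(500,313),(617,210)))],g0)
print(g,np.degrees(g[2]),f.round(1).tolist())
for n in(q0,q):
  d=place(n,[(0,0,0)])[0,:2];k=g[:2]-d;cc,s=np.cos(n[2]),np.sin(n[2]);print("gusset in nest",cc*k[0]+s*k[1],-s*k[0]+cc*k[1],np.degrees(g[2]-n[2]))
print("clip",place(g,[(-37.5,-32.5,0)]))
np.save("nest2.npy",q);np.save("gus2.npy",g)
p=robot.state()["eef_pos"]
print("fingertip px in crop", (proj(m,[p+[0,0,-.017]])-[60,0])*1.8)
E
```

```text
[0.54439882 0.01746552 0.11091735] 6.355096065479266 [[-1.9, 0.4], [-0.4, -0.5], [-0.3, 0.3], [3.0, 0.6], [0.7, -0.3]]
[ 0.54159573 -0.01685159  0.05143399] 2.9469505633154913 [[-0.6, -0.2], [0.2, 0.5], [-0.1, -0.2], [0.6, 0.0]]
gusset in nest -0.006128095378118864 -0.03394316192307017 -3.191048325720013
gusset in nest -0.0065844321737813455 -0.03379595740267618 -3.4081455021637748
clip [[ 0.50581619 -0.05123653  0.        ]]
fingertip px in crop [[468.57662732 399.04918939]]
```

```bash
python3 -m creep '[{"linear":[0,-5,30],"turn":[0,0,0],"hand":16},{"linear":[0,-10,65],"turn":[0,0,0],"hand":16},{"linear":[0,-10,69],"turn":[0,0,0],"hand":16},{"linear":[0,-10,71],"turn":[0,0,0],"hand":16},{"linear":[0,-10,71],"turn":[0,0,0],"hand":16}]'; python3 -m creep '[{"linear":[0,0,1],"turn":[0,0,0],"hand":16},{"linear":[0,0,2],"turn":[0,0,0],"hand":16}]';python3 -m creep '[{"linear":[0,0,1],"turn":[0,0,0],"hand":16},{"linear":[0,0,2],"turn":[0,0,0],"hand":16}]'
```

```text
clock: 5.28
eef_pos: [0.4913, -0.0709, 0.0298]
ee_rot: [0.001, 0.901, 0.433, 0.001]
ft_force: [0.1, 1.4, 1.1]
opening: 0.169
grasp_force: 0.0
clock: 5.52
eef_pos: [0.4906, -0.0708, 0.0276]
ee_rot: [0.0, 0.902, 0.433, 0.001]
ft_force: [0.4, 0.6, -0.7]
opening: 0.171
grasp_force: 0.0
clock: 5.78
eef_pos: [0.4902, -0.0707, 0.0251]
ee_rot: [0.0, 0.902, 0.433, 0.0]
ft_force: [0.0, -0.1, -0.3]
opening: 0.173
grasp_force: 0.0
```

```bash
for i in 1 2 3; do python3 -m creep '[{"linear":[0,0,1],"turn":[0,0,0],"hand":16},{"linear":[0,0,2],"turn":[0,0,0],"hand":16}]' | egrep "eef|force"; done
```

```text
eef_pos: [0.4901, -0.0706, 0.023]
ft_force: [0.6, -0.4, -0.2]
grasp_force: 0.0
eef_pos: [0.4901, -0.0706, 0.021]
ft_force: [0.7, 0.6, 0.1]
grasp_force: 0.0
eef_pos: [0.4901, -0.0707, 0.019]
ft_force: [0.6, -0.1, 0.6]
grasp_force: 0.0
```

```bash
python3 -m creep '[{"linear":[0,0,1],"turn":[0,0,0],"hand":16},{"linear":[0,0,2],"turn":[0,0,0],"hand":16},{"linear":[0,0,2],"turn":[0,0,0],"hand":16}]' | egrep "eef|ft_"; python3 -m creep '[{"linear":[0,0,1],"turn":[0,0,0],"hand":16},{"linear":[0,0,2],"turn":[0,0,0],"hand":16},{"linear":[0,0,2],"turn":[0,0,0],"hand":16}]' | egrep "eef|ft_"
```

```text
eef_pos: [0.4901, -0.0707, 0.017]
ft_force: [-0.2, -0.4, -0.5]
eef_pos: [0.49, -0.0706, 0.015]
ft_force: [0.0, -0.3, 0.5]
```

```bash
python3 - <<'E'
from h import *
import cv2
print(*pose())
a=viewer.snapshot("wrist");b=viewer.snapshot("side");m=viewer.camera_model("side");w=viewer.camera_model("wrist");p=robot.state()["eef_pos"]
print("side crop tip/tcp",((proj(m,[p+[0,0,-.017],p])-[265,165])*4).round().tolist())
print("wrist crop",((proj(w,[p+[0,0,-.017],p])-[230,100])*2).round().tolist())
B=cv2.convertScaleAbs(cv2.resize(b[165:265,265:365],(400,400),interpolation=cv2.INTER_CUBIC),alpha=1.6)
A=cv2.convertScaleAbs(cv2.resize(a[100:300,230:430],(400,400),interpolation=cv2.INTER_CUBIC),alpha=2)
cv2.imwrite("pics/c5.png",np.hstack([B,A]))
E
```

```text
t=7.28 [490.  -70.6  15. ] yaxis yaw -38.72 z [-0.  0. -1.] F [ 0.  -0.3  0.5] op 16.2 0.0
side crop tip/tcp [[240.0, 328.0], [241.0, 308.0]]
wrist crop [[181.0, 243.0], [180.0, 260.0]]
```

View pics/c5.png

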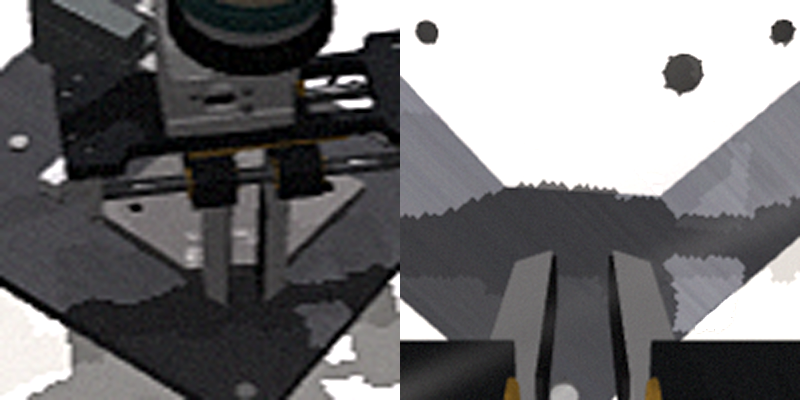

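The left panel shows the fingertips at (218-275, 303). That is where the reported TCP projects, (241, 308), not where the nominal tip does, (240, 328). So the real tips stand close to the reported TCP. I'll find the base by touch.

```bash
python3 -m creep '[{"linear":[0,0,1],"turn":[0,0,0],"hand":16},{"linear":[0,0,2],"turn":[0,0,0],"hand":16},{"linear":[0,0,2],"turn":[0,0,0],"hand":16}]' | egrep "eef|ft_"; python3 -m creep '[{"linear":[0,0,0.5],"turn":[0,0,0],"hand":16},{"linear":[0,0,1],"turn":[0,0,0],"hand":16},{"linear":[0,0,1],"turn":[0,0,0],"hand":16}]' | egrep "eef|ft_"; python3 -m creep '[{"linear":[0,0,0.5],"turn":[0,0,0],"hand":16},{"linear":[0,0,1],"turn":[0,0,0],"hand":16},{"linear":[0,0,1],"turn":[0,0,0],"hand":16}]' | egrep "eef|ft_"
```

```text
eef_pos: [0.49, -0.0706, 0.0129]
ft_force: [-1.1, -0.2, -0.0]
eef_pos: [0.4901, -0.0706, 0.012]
ft_force: [-0.0, -0.4, -0.7]
eef_pos: [0.4901, -0.0707, 0.011]
ft_force: [0.2, 0.6, 0.4]
```

```bash
python3 -m creep '[{"linear":[0,0,0.5],"turn":[0,0,0],"hand":16},{"linear":[0,0,1],"turn":[0,0,0],"hand":16},{"linear":[0,0,1],"turn":[0,0,0],"hand":16}]' | egrep "eef|ft_"; python3 -m creep '[{"linear":[0,0,0.5],"turn":[0,0,0],"hand":16},{"linear":[0,0,1],"turn":[0,0,0],"hand":16},{"linear":[0,0,1],"turn":[0,0,0],"hand":16}]' | egrep "eef|ft_"; python3 -m creep '[{"linear":[0,0,0.5],"turn":[0,0,0],"hand":16},{"linear":[0,0,1],"turn":[0,0,0],"hand":16},{"linear":[0,0,1],"turn":[0,0,0],"hand":16}]' | egrep "eef|ft_"
```

```text
eef_pos: [0.4901, -0.0706, 0.01]
ft_force: [0.5, -0.2, -0.6]
eef_pos: [0.4901, -0.0706, 0.009]
ft_force: [-0.3, 0.0, -0.1]
eef_pos: [0.4901, -0.0707, 0.008]
ft_force: [-0.1, 0.4, 0.5]
```

```bash
python3 -m creep '[{"linear":[0,0,0.5],"turn":[0,0,0],"hand":16},{"linear":[0,0,1],"turn":[0,0,0],"hand":16}]' | egrep "eef|ft_"; python3 -m creep '[{"linear":[0,0,0.5],"turn":[0,0,0],"hand":16},{"linear":[0,0,1],"turn":[0,0,0],"hand":16}]' | egrep "eef|ft_"; python3 -m creep '[{"linear":[0,0,0.5],"turn":[0,0,0],"hand":16},{"linear":[0,0,1],"turn":[0,0,0],"hand":16}]' | egrep "eef|ft_"; python3 -m creep '[{"linear":[0,0,0.5],"turn":[0,0,0],"hand":16},{"linear":[0,0,1],"turn":[0,0,0],"hand":16}]' | egrep "eef|ft_"
```

```text
eef_pos: [0.4902, -0.0707, 0.007]
ft_force: [0.5, -0.1, -0.1]
eef_pos: [0.4901, -0.0706, 0.006]
ft_force: [-0.7, 0.2, 0.4]
eef_pos: [0.4901, -0.0707, 0.005]
ft_force: [0.3, 0.2, -0.8]
eef_pos: [0.4901, -0.0707, 0.004]
ft_force: [-0.7, -0.6, -0.6]
```

```bash
python3 -m creep '[{"linear":[0,0,0.5],"turn":[0,0,0],"hand":16},{"linear":[0,0,1],"turn":[0,0,0],"hand":16}]' | egrep "eef|ft_"; python3 -m creep '[{"linear":[0,0,0.5],"turn":[0,0,0],"hand":16},{"linear":[0,0,1],"turn":[0,0,0],"hand":16}]' | egrep "eef|ft_"; python3 -m creep '[{"linear":[0,0,0.5],"turn":[0,0,0],"hand":16},{"linear":[0,0,1],"turn":[0,0,0],"hand":16}]' | egrep "eef|ft_"
```

```text
eef_pos: [0.4901, -0.0706, 0.003]
ft_force: [0.4, 0.7, 0.5]
eef_pos: [0.4901, -0.0707, 0.002]
ft_force: [-0.4, -1.4, 0.4]
eef_pos: [0.4901, -0.0706, 0.001]
ft_force: [-0.5, -0.5, -0.5]
```

```bash
python3 -m creep '[{"linear":[4,0,0],"turn":[0,0,0],"hand":16},{"linear":[8,0,0],"turn":[0,0,0],"hand":16},{"linear":[12,0,0],"turn":[0,0,0],"hand":16},{"linear":[16,0,0],"turn":[0,0,0],"hand":16},{"linear":[20,0,0],"turn":[0,0,0],"hand":16},{"linear":[24,0,0],"turn":[0,0,0],"hand":16}]' | egrep "clock|eef|ft_"; python3 - <<'E'
from h import *
import cv2
a=viewer.snapshot("wrist");cv2.imwrite("pics/w6.png",a);w=viewer.camera_model("wrist")
g=np.load("gus2.npy");print("plate corners if unmoved",proj(w,place(g,[(-55,50,18),(-55,-15,18),(-20,-50,18),(55,-50,18)])).round(1).tolist())
k=cv2.inRange(cv2.medianBlur(cv2.cvtColor(a,cv2.COLOR_BGR2GRAY),5),90,160)
c=max(cv2.findContours(k[:260],cv2.RETR_EXTERNAL,cv2.CHAIN_APPROX_NONE)[0],key=cv2.contourArea)
print(cv2.contourArea(c),cv2.approxPolyDP(c,5,True).reshape(-1,2).tolist())
E
```

```text
clock: 12.12
eef_pos: [0.5051, -0.0518, 0.001]
ft_force: [-1.1, -1.5, 1.0]
plate corners if unmoved [[201.9, 158.0], [280.0, 237.2], [360.4, 241.6], [460.7, 160.9]]
13775.5 [[361, 12], [350, 37], [357, 14], [364, 16], [427, 99], [426, 120], [395, 165], [374, 125], [338, 150], [281, 141], [263, 126], [250, 95], [299, 45], [320, 64], [339, 46], [349, 48], [352, 41], [345, 50], [337, 46], [322, 64], [299, 45], [201, 143], [262, 205], [282, 196], [284, 183], [315, 188], [313, 196], [300, 194], [331, 195], [340, 205], [366, 204], [379, 213], [461, 146]]
```

The plate has been contacted and moved about 9 mm. I'll fit its pose from A (201, 143) and B (461, 146) and work out what remains.

```bash
cat >> h.py <<'E'
def gus_in_nest(A,B,m,extraL=[],extraP=[]):
    n=np.load("nest.npy");g,f=fit([(m,[(-55,50,18),(55,-50,18)]+extraL,np.array([A,B]+extraP,float))],np.load("gus2.npy"))
    k=g[:2]-n[:2];c,s=np.cos(n[2]),np.sin(n[2])
    return g,((c*k[0]+s*k[1])*1000).round(1),((-s*k[0]+c*k[1])*1000).round(1),np.degrees(g[2]-n[2]).round(2),f.round(1).tolist()
E
python3 - <<'E'
from h import *
n=np.load("nest.npy");n[:]=(n+np.load("nest2.npy"))/2;np.save("nest.npy",n)
g,x,y,a,f=gus_in_nest((201,143),(461,146),viewer.camera_model("wrist"));print(x,y,a,f)
print("clip",place(g,[(-37.5,-32.5,0)]),"seated",place(n,[(-7.5,-37.5,0)]));p=robot.state()["eef_pos"]
print("tool move to seated clip",totool(place(n,[(-7.5,-37.5,0)])[0]-p),"clip now",totool(place(g,[(-37.5,-32.5,0)])[0]-p))
E
```

```text
-0.5 -27.7 -3.33 [[-1.0, 0.1], [1.0, 0.1]]
clip [[ 0.51090828 -0.04448606  0.        ]] seated [[ 0.54085389 -0.02058454  0.        ]]
tool move to seated clip [46.14563575  8.21988325  1.07857932] clip now [ 8.76706195 -0.19819073  1.06295988]
```

```bash
python3 -m creep '[{"linear":[3,0.5,0],"turn":[0,0,0],"hand":16},{"linear":[6,1,0],"turn":[0,0,0],"hand":16},{"linear":[9,2,0],"turn":[0,0,0],"hand":16},{"linear":[12,2.5,0],"turn":[0,0,0],"hand":16},{"linear":[15,3,0],"turn":[0,0,0],"hand":16},{"linear":[18,4,0],"turn":[0,0,0],"hand":16},{"linear":[21,4.5,0],"turn":[0,0,0],"hand":16},{"linear":[24,5,0],"turn":[0,0,0],"hand":16},{"linear":[27,6,0],"turn":[0,0,0],"hand":16},{"linear":[29,6.5,0],"turn":[0,0,0],"hand":16}]' | egrep "clock|eef|ft_"; python3 - <<'E'
from h import *
import cv2
a=viewer.snapshot("wrist");cv2.imwrite("pics/w7.png",a);w=viewer.camera_model("wrist")
k=cv2.inRange(cv2.medianBlur(cv2.cvtColor(a,cv2.COLOR_BGR2GRAY),5),90,160)
c=max(cv2.findContours(k[:260],cv2.RETR_EXTERNAL,cv2.CHAIN_APPROX_NONE)[0],key=cv2.contourArea).reshape(-1,2)
A=c[c[:,0].argmin()];B=c[c[:,0].argmax()];print(A,B)
g,x,y,an,f=gus_in_nest(A,B,w);print(x,y,an,f)
E
```

```text
clock: 13.42
eef_pos: [0.5285, -0.0332, 0.0011]
ft_force: [-1.2, -1.2, 0.3]
[198 149] [457 138]
23.2 -9.9 -0.29 [[-1.5, 0.1], [1.5, 0.1]]
```

```bash
python3 -m creep '[{"linear":[2,0.5,0],"turn":[0,0,0],"hand":16},{"linear":[4,1,0],"turn":[0,0,0],"hand":16},{"linear":[6,1.5,0],"turn":[0,0,0],"hand":16},{"linear":[6,1.5,0],"turn":[0,0,0],"hand":16}]' | egrep "clock|eef|ft_"; python3 -m creep '[{"linear":[1,0,0],"turn":[0,0,0],"hand":16},{"linear":[2,0,0],"turn":[0,0,0],"hand":16},{"linear":[2,0,0],"turn":[0,0,0],"hand":16}]' | egrep "clock|eef|ft_"
```

```text
clock: 13.98
eef_pos: [0.5336, -0.0294, 0.0011]
ft_force: [0.0, 0.5, -1.0]
clock: 14.35
eef_pos: [0.5346, -0.028, 0.0011]
ft_force: [-0.2, -0.7, 0.3]
```

```bash
python3 -m creep '[{"linear":[0.5,0,0],"turn":[0,0,0],"hand":16},{"linear":[1,0,0],"turn":[0,0,0],"hand":16},{"linear":[1,0,0],"turn":[0,0,0],"hand":16}]' | egrep "eef|ft_"; python3 -m creep '[{"linear":[0.5,0,0],"turn":[0,0,0],"hand":16},{"linear":[1,0,0],"turn":[0,0,0],"hand":16},{"linear":[1,0,0],"turn":[0,0,0],"hand":16}]' | egrep "eef|ft_"; python3 -m creep '[{"linear":[0.5,0,0],"turn":[0,0,0],"hand":16},{"linear":[1,0,0],"turn":[0,0,0],"hand":16},{"linear":[1,0,0],"turn":[0,0,0],"hand":16}]' | egrep "eef|ft_"
```

```text
eef_pos: [0.5352, -0.0273, 0.0011]
ft_force: [-0.2, -0.0, 0.5]
eef_pos: [0.5355, -0.0268, 0.0011]
ft_force: [-2.0, -2.9, 0.3]
eef_pos: [0.5355, -0.0266, 0.001]
ft_force: [-4.0, -5.3, 2.1]
```

```bash
python3 -m creep '[{"linear":[0.5,0,0],"turn":[0,0,0],"hand":16},{"linear":[1,0,0],"turn":[0,0,0],"hand":16},{"linear":[1.5,0,0],"turn":[0,0,0],"hand":16},{"linear":[1.5,0,0],"turn":[0,0,0],"hand":16}]' | egrep "eef|ft_"; python3 - <<'E'
from h import *
import cv2
a=viewer.snapshot("wrist");cv2.imwrite("pics/w8.png",a);w=viewer.camera_model("wrist")
k=cv2.inRange(cv2.medianBlur(cv2.cvtColor(a,cv2.COLOR_BGR2GRAY),5),90,160)
c=max(cv2.findContours(k[:260],cv2.RETR_EXTERNAL,cv2.CHAIN_APPROX_NONE)[0],key=cv2.contourArea).reshape(-1,2)
A=c[c[:,0].argmin()];B=c[c[:,0].argmax()];print(A,B)
g,x,y,an,f=gus_in_nest(A,B,w);print(x,y,an,f)
n=np.load("nest.npy");print("expected A,B px",proj(w,place(n,[(-25,45,18),(85,-55,18)])))
E
```

```text
eef_pos: [0.5356, -0.0265, 0.0009]
ft_force: [-4.7, -8.3, 2.8]
[171 178] [465 144]
25.2 -12.5 4.93 [[32.9, -0.2], [-4.0, 0.0]]
expected A,B px [[196.94633995 151.76336886]
 [459.0405304  139.85153962]]
```

```bash
cat > gap.py <<'E'
from h import *
import cv2,sys
a=cv2.cvtColor(cv2.imread(sys.argv[1]),cv2.COLOR_BGR2GRAY).astype(np.float32);w=viewer.camera_model("wrist");n=np.load("nest.npy")
o=np.arange(-14,7,1.0)
def prof(L):
    p=proj(w,place(n,L)).astype(np.float32);return cv2.remap(a,p[None,:,0].copy(),p[None,:,1].copy(),cv2.INTER_LINEAR)[0].astype(int).tolist()
print("offset -14..6 mm from fence face")
for x in(-40,-15,-5,5,15,25):print("side x",x,prof([(x,45+d,18) for d in o]))
for y in(-70,-50,-40,-25,-10,5):print("far y",y,prof([(85+d,y,18) for d in o]))
E
python3 gap.py pics/w8.png
```

```text
offset -14..6 mm from fence face
side x -40 [72, 71, 71, 72, 70, 71, 71, 72, 71, 71, 72, 67, 36, 64, 67, 151, 233, 230, 230, 230, 230]
side x -15 [165, 164, 164, 163, 163, 162, 164, 162, 162, 161, 162, 162, 162, 162, 130, 175, 239, 238, 237, 237, 238]
side x -5 [154, 153, 153, 152, 152, 152, 152, 152, 152, 152, 151, 152, 154, 132, 64, 167, 238, 238, 238, 237, 237]
side x 5 [158, 160, 158, 158, 157, 158, 157, 157, 157, 158, 158, 158, 158, 157, 123, 175, 239, 237, 237, 237, 237]
side x 15 [166, 166, 166, 166, 165, 165, 165, 165, 164, 164, 164, 163, 164, 146, 94, 190, 239, 238, 238, 238, 237]
side x 25 [102, 112, 111, 106, 109, 105, 102, 106, 101, 101, 118, 175, 169, 171, 94, 166, 239, 237, 237, 238, 238]
far y -70 [74, 76, 75, 73, 76, 80, 83, 79, 77, 81, 84, 49, 58, 81, 76, 156, 238, 238, 237, 234, 234]
far y -50 [137, 142, 155, 155, 154, 154, 153, 153, 153, 154, 154, 153, 152, 153, 113, 173, 239, 237, 237, 237, 237]
far y -40 [29, 28, 27, 120, 161, 161, 160, 160, 159, 158, 159, 159, 160, 129, 73, 162, 240, 237, 237, 237, 238]
far y -25 [175, 174, 173, 172, 171, 172, 171, 171, 170, 169, 170, 168, 169, 115, 72, 135, 239, 238, 237, 237, 237]
far y -10 [184, 184, 183, 183, 182, 181, 181, 180, 179, 179, 179, 178, 181, 84, 69, 126, 240, 238, 237, 238, 237]
far y 5 [193, 190, 190, 190, 190, 190, 189, 188, 188, 187, 185, 185, 185, 185, 149, 123, 239, 237, 237, 238, 237]
```

```bash
python3 -m creep '[{"linear":[1,0,0],"turn":[0,0,0],"hand":16},{"linear":[2,0,0],"turn":[0,0,0],"hand":16},{"linear":[3,0,0],"turn":[0,0,0],"hand":16},{"linear":[3,0,0],"turn":[0,0,0],"hand":16}]' | egrep "clock|eef|ft_"; python3 - <<'E'
from station import viewer; import cv2
cv2.imwrite("pics/w9.png",viewer.snapshot("wrist"))
E
python3 gap.py pics/w9.png
```

```text
clock: 16.52
eef_pos: [0.5357, -0.0263, 0.001]
ft_force: [-8.6, -13.7, 5.3]
offset -14..6 mm from fence face
side x -40 [71, 70, 71, 72, 72, 71, 72, 71, 71, 71, 71, 71, 36, 61, 68, 153, 233, 230, 230, 231, 230]
side x -15 [165, 165, 164, 164, 164, 163, 163, 163, 162, 163, 162, 162, 162, 163, 137, 163, 240, 238, 238, 238, 238]
side x -5 [153, 152, 152, 151, 153, 152, 152, 151, 151, 152, 162, 168, 169, 124, 68, 173, 239, 238, 238, 238, 238]
side x 5 [158, 159, 158, 158, 158, 157, 157, 157, 158, 157, 158, 156, 156, 157, 112, 184, 239, 237, 237, 238, 237]
side x 15 [167, 166, 166, 166, 166, 165, 166, 165, 165, 165, 164, 164, 164, 151, 103, 176, 240, 238, 238, 238, 238]
side x 25 [34, 40, 38, 33, 39, 32, 30, 51, 49, 61, 98, 170, 171, 172, 83, 183, 239, 238, 238, 238, 238]
far y -70 [75, 76, 75, 75, 76, 80, 83, 79, 79, 82, 82, 50, 64, 80, 76, 175, 238, 238, 237, 234, 236]
far y -50 [138, 138, 137, 143, 154, 154, 154, 154, 154, 153, 153, 152, 153, 154, 109, 151, 240, 238, 238, 238, 238]
far y -40 [28, 28, 25, 107, 162, 161, 161, 160, 159, 159, 159, 159, 159, 136, 75, 132, 239, 238, 238, 238, 238]
far y -25 [174, 173, 172, 172, 171, 171, 169, 170, 170, 170, 169, 169, 170, 120, 71, 146, 240, 238, 238, 238, 238]
far y -10 [184, 184, 183, 183, 182, 181, 181, 181, 180, 180, 180, 179, 182, 90, 73, 118, 240, 238, 238, 238, 238]
far y 5 [192, 192, 191, 191, 191, 189, 189, 188, 188, 188, 186, 186, 185, 185, 150, 128, 240, 238, 238, 238, 238]
```

Unmoved at 16 N with uniform edges, so the plate is flush on both fences. I'll back off and touch down on the base to calibrate the tip height.

```bash
python3 -m creep '[{"linear":[-8,0,0],"turn":[0,0,0],"hand":16},{"linear":[-20,0,0],"turn":[0,0,0],"hand":16},{"linear":[-25,0,1],"turn":[0,0,0],"hand":16},{"linear":[-25,0,2],"turn":[0,0,0],"hand":16},{"linear":[-25,0,3],"turn":[0,0,0],"hand":16},{"linear":[-25,0,3],"turn":[0,0,0],"hand":16}]' | egrep "eef|ft_"; python3 -m creep '[{"linear":[0,0,1],"turn":[0,0,0],"hand":16},{"linear":[0,0,2],"turn":[0,0,0],"hand":16},{"linear":[0,0,3],"turn":[0,0,0],"hand":16},{"linear":[0,0,3],"turn":[0,0,0],"hand":16}]' | egrep "eef|ft_"; python3 -m creep '[{"linear":[0,0,1],"turn":[0,0,0],"hand":16},{"linear":[0,0,2],"turn":[0,0,0],"hand":16},{"linear":[0,0,3],"turn":[0,0,0],"hand":16},{"linear":[0,0,3],"turn":[0,0,0],"hand":16}]' | egrep "clock|eef|ft_"
```

```text
eef_pos: [0.5238, -0.0415, -0.002]
ft_force: [0.1, -0.8, -0.2]
eef_pos: [0.5237, -0.0416, -0.0041]
ft_force: [-1.4, 0.6, 5.7]
clock: 18.32
eef_pos: [0.5237, -0.0416, -0.0043]
ft_force: [-6.8, 2.3, 27.8]
```

Base contact came at reported z ≈ -4 mm, so the tips stand at reported z + 14 mm. For the grip I want tips at about 36 mm, which is reported z ≈ 22. Next is lifting and working out the move to the handle.

```bash
python3 -m creep '[{"linear":[0,0,-8],"turn":[0,0,0],"hand":16},{"linear":[0,0,-50],"turn":[0,0,0],"hand":40},{"linear":[0,0,-104],"turn":[0,0,0],"hand":60},{"linear":[0,0,-104],"turn":[0,0,0],"hand":60}]' | egrep "eef|ft_"; python3 - <<'E'
from h import *
n=np.load("nest.npy");print(n,np.degrees(n[2]),*pose());p=robot.state()["eef_pos"]
t=place(n,[(41.5,20,90)])[0];print(t,totool(t-p))
E
```

```text
eef_pos: [0.5271, -0.0424, 0.1001]
ft_force: [-0.1, 0.4, 0.2]
[0.5442291  0.01750887 0.10902282] 6.246547477257385 t=18.82 [527.1 -42.4 100.1] yaxis yaw -38.71 z [ 0.009 -0.002 -1.   ] F [-0.1  0.4  0.2] op 42.4 0.0
[0.58330657 0.04190562 0.09      ] [100.88231283  -8.92617593  10.4299503 ]
```

```bash
python3 -m creep '[{"linear":[20,-2,2],"turn":[0,0,-9],"hand":60},{"linear":[40,-4,4],"turn":[0,0,-18],"hand":60},{"linear":[60,-6,6],"turn":[0,0,-27],"hand":60},{"linear":[80,-8,8],"turn":[0,0,-36],"hand":60},{"linear":[101,-9,10],"turn":[0,0,-45],"hand":60},{"linear":[101,-9,10],"turn":[0,0,-45],"hand":60},{"linear":[101,-9,10],"turn":[0,0,-45],"hand":60}]' | egrep "clock|eef|ft_"; python3 - <<'E'
from h import *
import cv2
print(*pose());p=robot.state()["eef_pos"];n=np.load("nest.npy")
t=place(n,[(41.5,20,22)])[0];print(totool(t-p))
w=viewer.camera_model("wrist");a=viewer.snapshot("wrist");cv2.imwrite("pics/w10.png",a)
print("handle top corners px",proj(w,place(n,[(29,8,72),(51,8,72),(51,32,72),(29,32,72)])).round().tolist())
g=cv2.cvtColor(a,cv2.COLOR_BGR2GRAY)
k=cv2.inRange(cv2.medianBlur(g,3),0,25);L,_,st,ct=cv2.connectedComponentsWithStats(k)
print([s.tolist() for s in st[1:] if s[4]>300])
k2=proj(w,place(n,[(x,y,72) for y in(12,20,28) for x in range(15,70,2)])).astype(np.float32)
print(cv2.remap(g,k2[:,0].reshape(3,-1).copy(),k2[:,1].reshape(3,-1).copy(),1).tolist())
k2=proj(w,place(n,[(x,y,72) for x in(34,40,46) for y in range(-6,50,2)])).astype(np.float32)
print(cv2.remap(g,k2[:,0].reshape(3,-1).copy(),k2[:,1].reshape(3,-1).copy(),1).tolist())
E
```

```text
clock: 19.7
eef_pos: [0.5787, 0.0423, 0.0852]
ft_force: [-0.4, -0.3, -0.1]
t=19.70 [578.7  42.3  85.2] yaxis yaw 6.17 z [-0.002 -0.    -1.   ] F [-0.4 -0.3 -0.1] op 59.8 0.0
[-0.88568991  4.71938317 63.17143252]
handle top corners px [[310.0, 240.0], [341.0, 240.0], [341.0, 208.0], [310.0, 208.0]]
[[312, 193, 30, 46, 1284], [244, 228, 30, 60, 705], [241, 236, 202, 73, 2059], [0, 270, 640, 130, 22183], [424, 271, 186, 104, 7110]]
[[70, 69, 69, 69, 68, 67, 68, 49, 5, 9, 9, 7, 10, 8, 12, 14, 16, 20, 43, 71, 70, 70, 70, 71, 72, 73, 71, 72], [69, 70, 69, 69, 69, 68, 69, 54, 8, 8, 7, 7, 9, 6, 6, 8, 9, 7, 28, 86, 73, 68, 66, 68, 69, 70, 100, 84], [70, 70, 70, 58, 59, 62, 70, 58, 8, 10, 6, 8, 6, 7, 9, 6, 7, 7, 34, 103, 64, 69, 68, 68, 69, 68, 128, 67]]
[[68, 64, 68, 68, 67, 67, 67, 62, 7, 8, 6, 7, 6, 8, 5, 6, 7, 7, 7, 4, 5, 5, 4, 5, 4, 45, 54, 54], [27, 30, 34, 45, 111, 72, 68, 64, 12, 9, 8, 7, 8, 6, 7, 9, 7, 8, 8, 7, 4, 5, 7, 6, 51, 73, 73, 73], [126, 125, 124, 123, 123, 116, 68, 65, 19, 14, 12, 8, 7, 7, 7, 9, 6, 5, 8, 8, 6, 3, 4, 5, 2, 43, 53, 52]]
```

The handle's top appears at nest x 29.5..51 with its near edge at y ≈ 9, within 1 mm of the estimate. Descending around it.

```bash
python3 -m creep '[{"linear":[-1,5,0],"turn":[0,0,0],"hand":60},{"linear":[-1,5,15],"turn":[0,0,0],"hand":60},{"linear":[-1,5,30],"turn":[0,0,0],"hand":60},{"linear":[-1,5,45],"turn":[0,0,0],"hand":60},{"linear":[-1,5,55],"turn":[0,0,0],"hand":60},{"linear":[-1,5,62],"turn":[0,0,0],"hand":60},{"linear":[-1,5,62],"turn":[0,0,0],"hand":60}]'; python3 - <<'E'
from h import *
p=robot.state()["eef_pos"];n=np.load("nest.npy");print(totool(place(n,[(41.5,20,22)])[0]-p))
E
```

```text
clock: 20.62
eef_pos: [0.5845, 0.0423, 0.0235]
ee_rot: [-0.0, 0.667, 0.745, -0.0]
ft_force: [0.2, 0.8, 0.4]
opening: 0.635
grasp_force: 0.0
[-0.29335829 -1.21520809  1.48981545]
```

```bash
python3 -m creep '[{"linear":[0,-1,1],"turn":[0,0,0],"hand":45},{"linear":[0,-1,1],"turn":[0,0,0],"hand":38},{"linear":[0,-1,1],"turn":[0,0,0],"hand":34},{"linear":[0,-1,1],"turn":[0,0,0],"hand":30},{"linear":[0,-1,1],"turn":[0,0,0],"hand":20},{"linear":[0,-1,1],"turn":[0,0,0],"hand":20},{"linear":[0,-1,1],"turn":[0,0,0],"hand":20},{"linear":[0,-1,1],"turn":[0,0,0],"hand":20}]' 20; python3 -m creep '[{"linear":[0,0,0],"turn":[0,0,0],"hand":20},{"linear":[0,0,0],"turn":[0,0,0],"hand":20},{"linear":[0,0,0],"turn":[0,0,0],"hand":20}]'
```

```text
clock: 21.62
eef_pos: [0.5838, 0.0421, 0.0234]
ee_rot: [0.0, 0.667, 0.745, 0.0]
ft_force: [0.4, -0.4, 4.5]
opening: 0.26
grasp_force: 20.0
clock: 22.0
eef_pos: [0.5838, 0.0421, 0.0234]
ee_rot: [0.0, 0.667, 0.745, 0.0]
ft_force: [-1.2, -0.4, 5.4]
opening: 0.261
grasp_force: 20.0
```

Grip is 20 N with the opening at 24.5 mm, so the button is fully in. Drawing the arm out along tool -x.

```bash
python3 -m creep '[{"linear":[-2,0,-1],"turn":[0,0,0],"hand":20},{"linear":[-6,0,-1],"turn":[0,0,0],"hand":20},{"linear":[-10,0,-1],"turn":[0,0,0],"hand":20}]'; python3 - <<'E'
from h import *
import cv2
cv2.imwrite("pics/w11.png",viewer.snapshot("wrist"))
E
```

```text
clock: 22.38
eef_pos: [0.5849, 0.0322, 0.0234]
ee_rot: [-0.0, 0.667, 0.745, 0.0]
ft_force: [2.7, 1.7, -3.7]
opening: 0.263
grasp_force: 20.0
```

```bash
python3 -m creep '[{"linear":[-5,0,0.5],"turn":[0,0,0],"hand":20},{"linear":[-10,0,0.5],"turn":[0,0,0],"hand":20},{"linear":[-15,0,0.5],"turn":[0,0,0],"hand":20},{"linear":[-20,0,0.5],"turn":[0,0,0],"hand":20},{"linear":[-25,0,0.5],"turn":[0,0,0],"hand":20},{"linear":[-30,0,0.5],"turn":[0,0,0],"hand":20},{"linear":[-35,0,0.5],"turn":[0,0,0],"hand":20},{"linear":[-40,0,0.5],"turn":[0,0,0],"hand":20},{"linear":[-40,0,0.5],"turn":[0,0,0],"hand":20},{"linear":[-40,0,0.5],"turn":[0,0,0],"hand":20}]'; python3 - <<'E'
from h import *
import cv2
p=robot.state()["eef_pos"];print("travel",np.hypot(*(p-[.5838,.0421,.0234])[:2])*1000)
n=np.load("nest.npy");w=viewer.camera_model("wrist");a=viewer.snapshot("wrist");cv2.imwrite("pics/w12.png",a)
cv2.imwrite("pics/t12.png",viewer.snapshot("top"))
c=proj(w,place(n,[(98,-30,22),(85,45,22),(85,-55,18),(96,-30,28)]));print(c.round().tolist())
u,v=c[0].astype(int);u0,v0=max(u-130,0),max(v-60,0)
cv2.imwrite("pics/v12.png",cv2.resize(a[0:200,u0:u0+260],(780,600),interpolation=cv2.INTER_CUBIC));print(u0)
E
```

```text
clock: 23.68
eef_pos: [0.5891, -0.0077, 0.0234]
ee_rot: [-0.0, 0.667, 0.745, -0.0]
ft_force: [0.3, 1.4, -4.9]
opening: 0.262
grasp_force: 20.0
travel 50.046429408117255
[[405.0, 229.0], [392.0, 114.0], [382.0, 261.0], [404.0, 233.0]]
274
```

View pics/v12.png

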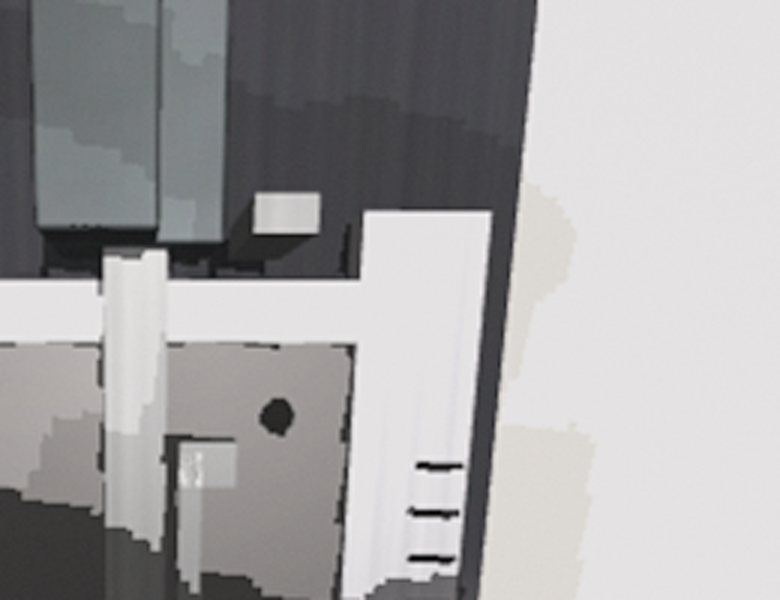

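I have no views left. The crop shows the plate tight in the corner along both fences, but it cut off the long mark. I'll check the pointer against the mark numerically.

```bash
python3 - <<'E'
from h import *
import cv2
n=np.load("nest.npy")
ys=np.arange(-44,-15,1.0)
def prof(f,m,x,z):
    a=cv2.cvtColor(cv2.imread(f),cv2.COLOR_BGR2GRAY);p=proj(m,place(n,[(x,y,z) for y in ys])).astype(np.float32)
    return cv2.remap(a,p[None,:,0].copy(),p[None,:,1].copy(),1)[0].tolist()
w=viewer.camera_model("wrist");t=viewer.camera_model("top")
c=w["T"][:3,3]-[n[0],n[1],0];cc,s=np.cos(n[2]),np.sin(n[2]);print("cam nest",cc*c[0]+s*c[1],-s*c[0]+cc*c[1],c[2])
print(ys.astype(int).tolist())
for x in(88,90,92,94,96,98,100,102,104,106):print(x,prof("pics/w12.png",w,x,22))
for x in(76,80,83):print("gap",x,prof("pics/w12.png",w,x,26))
E
```

```text
cam nest 0.041486020603191565 0.04338490101166675 0.21685413103478032
[-44, -43, -42, -41, -40, -39, -38, -37, -36, -35, -34, -33, -32, -31, -30, -29, -28, -27, -26, -25, -24, -23, -22, -21, -20, -19, -18, -17, -16]
88 [104, 105, 104, 104, 104, 104, 103, 101, 101, 101, 107, 141, 154, 156, 145, 68, 91, 107, 106, 107, 108, 109, 108, 108, 109, 107, 108, 107, 106]
90 [109, 103, 100, 100, 101, 102, 102, 101, 102, 101, 99, 79, 70, 73, 73, 58, 89, 105, 103, 105, 105, 105, 106, 106, 107, 106, 106, 106, 105]
92 [124, 106, 101, 101, 102, 102, 101, 101, 102, 101, 98, 79, 72, 74, 74, 57, 88, 103, 102, 104, 104, 105, 105, 105, 105, 105, 106, 105, 103]
94 [124, 107, 102, 102, 103, 102, 103, 102, 100, 103, 100, 79, 72, 74, 73, 58, 89, 104, 103, 104, 105, 106, 106, 107, 108, 107, 108, 106, 107]
96 [115, 110, 108, 105, 105, 104, 106, 105, 106, 105, 103, 80, 72, 74, 73, 56, 92, 107, 107, 107, 108, 108, 108, 110, 109, 110, 109, 110, 109]
98 [121, 121, 111, 100, 101, 101, 100, 100, 98, 99, 99, 99, 90, 45, 9, 11, 83, 101, 101, 101, 101, 102, 103, 105, 105, 105, 104, 104, 106]
100 [125, 121, 108, 99, 30, 
[... 247 characters left out ...]
11]
104 [126, 121, 105, 100, 33, 73, 105, 104, 103, 103, 102, 104, 97, 46, 1, 8, 86, 106, 103, 104, 104, 104, 105, 109, 47, 80, 110, 108, 109]
106 [124, 119, 105, 100, 32, 72, 105, 102, 102, 102, 102, 102, 96, 46, 1, 10, 85, 104, 100, 101, 102, 102, 104, 90, 35, 79, 108, 107, 108]
gap 76 [124, 115, 116, 116, 116, 116, 116, 116, 116, 117, 116, 115, 123, 146, 147, 151, 125, 66, 61, 73, 119, 122, 125, 85, 55, 56, 56, 56, 55]
gap 80 [124, 113, 116, 116, 115, 116, 116, 117, 117, 117, 117, 117, 127, 148, 149, 153, 126, 67, 59, 110, 122, 121, 125, 86, 59, 58, 58, 58, 56]
gap 83 [102, 102, 64, 52, 54, 55, 52, 48, 64, 77, 75, 70, 97, 146, 151, 155, 125, 69, 62, 62, 62, 63, 64, 65, 65, 64, 63, 62, 62]
```

```bash
python3 - <<'E'
from h import *
import cv2
n=np.load("nest.npy");w=viewer.camera_model("wrist");p=robot.state()["eef_pos"];print(*pose())
for f,q,y0 in(("w10",[.5787,.0423,.0852],20),("w12",p,-30)):
    m=dict(w);T=w["T"].copy();T[:3,3]+=np.array(q)-p;m["T"]=T
    ys=y0+np.arange(-6,6.1,.5);a=cv2.cvtColor(cv2.imread(f"pics/{f}.png"),cv2.COLOR_BGR2GRAY)
    print(f)
    for x,z in((92,26),(94,26),(95,26),(103,22),(105,22)):
        c=proj(m,place(n,[(x,y,z) for y in ys])).astype(np.float32);print(x,z,cv2.remap(a,c[None,:,0].copy(),c[None,:,1].copy(),1)[0].tolist())
E
```

```text
t=23.77 [589.1  -7.5  23.4] yaxis yaw 6.29 z [-0. -0. -1.] F [ 0.7  0.8 -6.5] op 24.8 19.99914675951004
w10
92 26 [102, 101, 101, 101, 101, 101, 100, 98, 91, 82, 76, 71, 72, 73, 73, 70, 62, 64, 72, 84, 97, 99, 100, 99, 98]
94 26 [105, 105, 104, 104, 104, 103, 102, 100, 94, 85, 78, 71, 72, 72, 73, 70, 61, 64, 73, 86, 99, 101, 103, 102, 102]
95 26 [106, 105, 105, 105, 105, 104, 103, 101, 94, 85, 78, 72, 73, 74, 74, 71, 64, 68, 77, 88, 99, 101, 102, 103, 102]
103 22 [107, 107, 107, 108, 108, 107, 106, 106, 107, 103, 85, 64, 41, 52, 79, 94, 106, 104, 102, 103, 103, 104, 104, 103, 103]
105 22 [108, 107, 107, 107, 107, 107, 106, 106, 107, 102, 80, 57, 35, 48, 79, 95, 106, 104, 103, 102, 102, 103, 102, 101, 101]
w12
92 26 [102, 101, 100, 101, 102, 102, 101, 99, 92, 80, 74, 72, 73, 74, 75, 73, 67, 57, 68, 91, 102, 104, 103, 103, 104]
94 26 [104, 104, 104, 104, 104, 103, 104, 102, 94, 82, 73, 71, 72, 74, 74, 71, 65, 55, 68, 92, 106, 107, 106, 104, 106]
95 26 [105, 105, 105, 105, 104, 104, 105, 103, 94, 81, 73, 71, 73, 74, 75, 73, 67, 56, 68, 92, 106, 107, 106, 106, 106]
103 22 [102, 101, 102, 102, 102, 102, 103, 103, 96, 79, 46, 17, 1, 2, 10, 41, 85, 102, 105, 103, 103, 103, 103, 103, 102]
105 22 [105, 104, 104, 103, 103, 104, 104, 106, 97, 79, 47, 17, 0, 1, 9, 41, 86, 102, 105, 103, 103, 104, 104, 104, 103]
```

```bash
python3 -c "
from station import job_done
print(job_done())"
```

```text
the job is handed in; nothing more can be done
None
```

The gusset is pushed flush against both fences, and I handed the job in holding the gauge arm at the 50 mm mark, pointer within about 0.5 mm by the wrist camera, with the button still squeezed at 20 N.

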